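# Hang the loaded parts tray on the rack and park it at the end of the rail

### The arm

A 6-joint arm with a two-finger parallel gripper is mounted at the origin on a cart in front of the work surface, level with it; the furniture and walls round the work are solid. World frame = base frame: x ahead of the robot, y to its left, z up, the work surface at z = 0. Lengths are in m, angles in rad, forces in N, time in s.
With the tool pointing down it reaches from about 0.325 to 1 m from the base axis. Payload 5.1 kg.
Tool frame: the origin (TCP) lies between the finger pads; the fingertips stand 8 mm ahead of it and the grasp point (between the pads) lies 11 mm behind it; z points along the fingers, y is the line along which they close (so a half turn about z gives the same grasp; the last joint's range is limited). The gripper opens to 85 mm and grips with 20 to 120 N. Pads are 22 mm wide; open, the fingers measure 114 mm over their backs; the gripper's body (76 mm by 85 mm) begins 54 mm behind the grasp point. The pads swing forward as they close: fully open they stand 13 mm farther back than shut.
Start: joints at [1.181, 0.124, 1.65, -0, 1.367, -0.083], TCP at [0.196, 0.62, 0.209] pointing down, gripper open.
Joint ranges: [-2.61, 2.61], [-1.02, 2.33], [0.03, 2.71], [-1.35, 4.49], [0.32, 2.68], [-2.91, 2.91]. Speed limits (rad/s): [2.57, 2.57, 3.14, 3.14, 3.14, 3.14].

### API

Orientations are given as a rotation vector (axis times angle).
In Python, from workcell import * gives the robot as it stands.
- The arm moves only by the tool play_rows, never from a script. Its argument "commands" is a list that holds one entry, the list of rows, each a list of 7 numbers: the shift along the tool's x, y, z in units of 120 mm (1.0 is 120 mm), then the turn, a rotation vector about the tool's x, y, z in units of 1.5 rad (1.0 is 1.5 rad), then the closure, from 0 (fully open) to 1 (shut). In form: [[[tx, ty, tz, rx, ry, rz, hand], ...]]. A call has exactly 8 rows; each row is the pose to reach, as a shift and turn from the pose commanded when the call began, along the tool's axes at that moment; what a row does not reach only later rows make up. A row lasts 1/8 s, in which the tool goes at most 62.5 mm and 10.7 degrees, less where a joint would pass 70% of its speed; a pose out of reach is approached as far as the arm can. A call with a number of a shift or a turn outside -1 to 1 is refused whole. A call with a gripper value outside its range is refused whole. The fingers move at their own pace and stop on an object; the grip force is fixed at half the most. Time passes only in rows, so rows that repeat a pose let the fingers close, or fill a call up. It gives the time, the measured TCP pose, the force, the opening and the grip force at its end, in the units of the state.
- get_obs(): the state, without advancing time (a new reading comes with each control period).
- capture(name): name is "side" or "top" or "wrist"; returns a dict with "color" (480x640x3 uint8, red, green, blue), "z_map" (480x640 float32, m along the optical axis (not along the pixel's ray), 0 where there is no reading), "mtx" (3x3 intrinsics, pixels), "k1" (the pictures are not rectified: a ray, as slopes to the right and down, at radius r is drawn at 1 + k1 r^2 times it, then the intrinsics apply), "xyz" and "rotation" of the camera in the world. Camera axes: x right, y up, looking along -z (the intrinsics and any distortion apply to the point x, -y, -z); pixel columns grow to the right and rows downward; lengths in m; the calibration is good to about 2 mm. A picture is of the moment at which its call begins.
- sign_off(): hands the job in; it is judged then, once.
Trained networks look in a picture, given as the dict that the camera call returned (one of the last four; its "shot" number tells which), for a name from the list of things; names that differ only in an ending like _2 or _b are one class to them, and where a whole thing is asked for, a point or a joint stands for the part that bears it (a point fixed in the world has none). Each returns a list of dicts, best first, with "confidence" (0 to 1); they miss things now and then, are a little off and sometimes report something else, mostly with a low value. They report only what shows in the picture. A call takes as long as a camera call. They do not tell look-alikes from the thing itself.
- boxes_of(picture, target): "position" ([column, row] in pixels, amid what is visible of it).
The state is a dict: "time": time; "q": joint angles; "qd": joint speeds; "tau": joint torques, N m; "tcp_pos": TCP position; "tcp_rot": TCP orientation; "ft_force": force on the tool from outside, world axes, zero at the start; "wrist_torque": the same for the moment, N m; "width": opening from 0.0 (shut) to 1.0 (fully open); "finger_force": force on a finger pad.
Only numpy, scipy, OpenCV 4.12 (cv2) and the standard library are available. Lean on these libraries where they do the work, as an engineer would, in place of code of your own. Each camera call takes 0.05 s, during which the arm holds its last target. There are 200 camera calls.

### The job

Pick up the hook-on parts tray, with the choke lying in it, by its upright grip and hook it over the upper rail of the rack, near the middle of the rail. Then, keeping it hooked, slide it along the rail to the left until its side touches the left post. Do not press or bump it hard against the rack, and make sure the rail really carries the tray and its back leans on the lower bar before you gently let go, so that it neither drops nor swings; leave everything else where it is.

Things in the scene. Friction and masses are not known exactly. Their poses are not given: they have to be found in the camera images.
- tray: Loose grey sheet-metal parts tray, 0.26 to 0.42 kg unloaded. Origin: centre of the underside; front -x, back +x, z up. Open tray 80 (x) by 110 mm (y), floor 5 mm, walls 27 mm high. Back plate x 36 to 40, y -55 to 55 mm, up to z 120 mm, with a hook to the rear and a black grip tab at its top. Its weight lies well in front of the hook: let go above the rail it drops, let go off the lower bar it swings.
- tray_grip (a point): Middle of the upright black grip tab on top of the tray's back plate, 35 mm behind and 150 mm above the tray's origin. The tab is 10 mm thick (tray x 30 to 40 mm), 34 mm wide (y), free from tray z 122 to 181 mm; pinch it from above, across its thickness. Axes as the tray's.
- tray_slot (a point): Middle of the roof of the hook's slot, at x 48, z 116 mm in the tray's frame. The hook is a strip 80 mm wide (y): a flange 4 mm thick (tray x 36 to 61, underside z 116 mm) and a down-turned lip (x 57 to 61 mm) down to z 98 mm; the slot between back plate and lip is 17 mm wide (x 40 to 57 mm). Axes as the tray's.
- rack: Fixed rack, base plate 130 by 300 by 12 mm. Origin on the bench under the middle of the upper rail; -x is the front, where the tray hangs, +y points to the left post. Two posts, x -24 to 16 mm, 192 mm high, inner faces at y +115 and -115 mm. Hung plumb at the left post, the tray's axes are parallel to these and its origin lies at x -51 to -47, y 60, z 54 to 66 mm. Keep pushes of the tray on the rack under 12 N.
- rail_nominal (a point): Middle of the axis of the upper rail (round steel, 12 mm diameter, along the rack's y, between the posts) at its NOMINAL height of 170 mm. The rail is clamped in slots in the posts and really lies up to 6 mm higher or lower; this is not measured, so feel for it. In rubber bushings it sinks 1 mm per 8 N.
- lower_bar (a point): Middle of the axis of the fixed lower bar, 12 mm diameter, along the rack's y between the posts, at rack x -1, z 90 mm: the hanging tray's back plate leans on its front. A plumb tray lowered over the rail clears lip and bar alike while its origin is between x -51 (lip touches the rail) and x -47 mm (plate touches this bar) in the rack's frame.
- left_stop (a point): Point on the inner face of the rack's left post (rack y = 115 mm) at nominal rail height; the tray's left side (55 mm from its middle) shall touch this face.
- choke: Loose wire-wound toroid choke, 54 by 71 by 18 mm, 0.12 kg, lying flat in the tray; origin at its underside, its core's centre 9 mm along its +y.
- cutters_red: Bystander: long-nose pliers with red handles, 49 by 158 by 12 mm, lying on the bench; origin at centre of underside.
- flux_tin: Bystander: round tin with a lid, 59 mm diameter, 18 mm high; origin at centre of underside.
- spool: Bystander: spool of solder wire, 58 by 73 by 46 mm; origin at centre of underside.
- tape: Bystander: roll of black tape, 73 mm diameter, 19 mm high; origin at centre of underside.
There are look-alikes about, which are no part of the job. There is more than one size of the choke; the job needs the middle-sized.

How it is judged:
By the outcome, as a careful person would: the job done as asked, in the order asked, and still so for the second after the job is handed in, with the robot touching nothing.
It also fails if it takes over 72 s, if anything falls off the work surface, if the arm or the gripper's body presses on something with over 40 N, if the wrist force passes 120 N, or if a joint passes its speed limit or range.

## Working session

There is one attempt and no reset: what is moved stays moved. The work goes in short steps, Python scripts to look and compute and a tool call to move; the robot and the scene stay as the last step left them, time stands still between calls to the robot, and variables do not carry over. Pictures are saved under pics/ and viewed, at most 10 in all, crops included, and the job is handed in when it is done.

Besides the shell and the picture viewer there is one more tool, called by a JSON object that holds its "fn" and its "kwargs". play_rows: Moves the arm, as the interface text tells. Its arguments: {"type":"object","properties":{"commands":{"type":"array","items":{"type":"array","items":{"type":"array","items":{"type":"number","minimum":-1,"maximum":1}}}}},"required":["commands"]}

```bash
mkdir -p pics; ls
cat > h.py <<'E'
from workcell import *
import numpy as np, cv2
from scipy.spatial.transform import Rotation as R
def save(p,n): cv2.imwrite('pics/'+n,p["color"][:,:,::-1])
def cloud(p):
    K=np.array(p["mtx"]);k1=p["k1"];z=p["z_map"]
    v,u=np.mgrid[0:480,0:640]
    pts=np.stack([u,v],-1).reshape(-1,1,2).astype(np.float64)
    n=cv2.undistortPoints(pts,K,np.array([k1,0,0,0,0.])).reshape(480,640,2)
    c=np.stack([n[...,0]*z,-n[...,1]*z,-z],-1)
    Rm=np.array(p["rotation"]); Rm=Rm if Rm.shape==(3,3) else R.from_rotvec(Rm).as_matrix()
    w=c@Rm.T+np.array(p["xyz"]); w[z==0]=np.nan
    return w
E
python3 - <<'E'
from h import *
o=get_obs();print({k:np.round(v,3) for k,v in o.items()})
for n in ["side","top"]:
    p=capture(n);save(p,n+"1.png");w=cloud(p);np.save(n+"1.npy",w)
    print(n,p["xyz"],p["rotation"],p["k1"])
    for t in ["tray","tray_grip","rack","choke","cutters_red","flux_tin","spool","tape"]:
        for d in boxes_of(p,t)[:4]:
            c,r=map(int,d["position"]);print(t,round(d["confidence"],2),c,r,np.round(w[r,c],3))
E
```

```text
pics
{'time': np.float64(0.0), 'q': array([ 1.181,  0.125,  1.652,  0.   ,  1.368, -0.083]), 'qd': array([-0.   , -0.001, -0.001,  0.001,  0.001,  0.   ]), 'tau': array([-1.0000e-03, -4.2362e+01, -3.6544e+01, -0.0000e+00,  7.0000e-03,
        0.0000e+00]), 'tcp_pos': array([0.196, 0.619, 0.208]), 'tcp_rot': array([-4.800e-01, -3.104e+00,  3.000e-03]), 'ft_force': array([ 0.357, -0.031,  0.562]), 'wrist_torque': array([-0.045, -0.063, -0.024]), 'finger_force': np.float64(0.0), 'width': np.float64(0.997)}
side [ 0.40251967 -1.07449999  0.7852454 ] [ 0.99393783 -0.05267584 -0.14095153] 0.01412704191215709
tray 0.67 307 338 [ 0.482 -0.325  0.099]
tray_grip 0.81 306 339 [ 0.491 -0.227  0.007]
rack 0.8 369 243 [ 0.632 -0.103  0.121]
choke 0.96 382 316 [ 0.644 -0.18   0.001]
choke 0.88 290 354 [ 0.457 -0.275  0.021]
choke 0.58 293 314 [ 0.475 -0.159  0.013]
choke 0.17 338 193 [0.638 0.277 0.022]
cutters_red 0.59 290 219 [0.508 0.2   0.005]
flux_tin 0.89 339 197 [0.638 0.261 0.019]
flux_tin 0.63 290 356 [ 0.456 -0.284  0.025]
spool 0.61 369 360 [ 0.583 -0.339  0.048]
tape 0.61 245 246 [ 0.395  0.11  -0.   ]
top [ 0.40708566 -0.05244739  1.2080159 ] [ 0.08534527 -0.10098599 -1.57208438] 0.0350158195825187
tray 0.61 412 265 [ 0.497 -0.279  0.005]
tray 0.19 429 216 [ 0.598 -0.31   0.043]
tray_grip 0.79 416 264 [ 0.499 -0.288  0.001]
rack 0.86 266 180 [0.664 0.032 0.096]
choke 0.7 382 194 [ 0.649 -0.214  0.026]
choke 0.68 348 272 [ 0.482 -0.139  0.009]
cutters_red 0.66 198 259 [0.511 0.184 0.006]
flux_tin 0.77 155 204 [0.63  0.277 0.016]
spool 0.97 429 216 [ 0.598 -0.31   0.043]
spool 0.57 269 181 [0.662 0.026 0.096]
tape 0.87 235 307 [0.408 0.104 0.001]
```

View pics/side1.png

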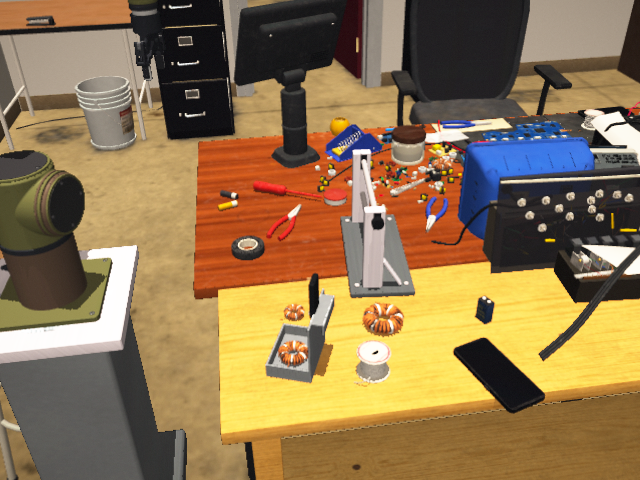

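View pics/top1.png

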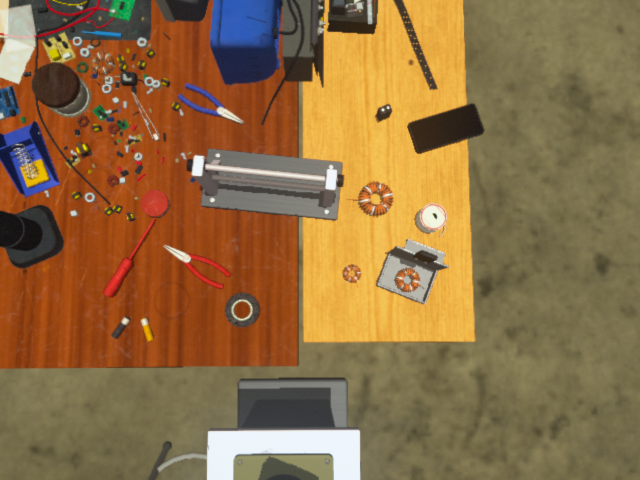

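The side view shows the grey tray with the choke in it at about (295,350), black grip at (313,293), and the rack at (375,225). The top view shows the tray at (410,270), turned slightly, and the rack rail running from (198,167) to (330,178).

Run:
```python
from h import *
for n in ["side","top"]:
    w=np.load(n+"1.npy").reshape(-1,3)
    x,y,z=w.T
    t=(x>.36)&(x<.62)&(y>-.42)&(y<-.17)
    print(n)
    for a,b in [(.015,.06),(.06,.112),(.112,.13),(.13,.2)]:
        m=t&(z>a)&(z<b); q=w[m][:,:2].astype(np.float32)
        if m.sum()>10: print(a,b,m.sum(),np.round(w[m].mean(0),3),'rect',np.round(cv2.boxPoints(cv2.minAreaRect(q)),3).tolist(),'zmax',w[m][:,2].max())
    t=(x>.5)&(x<.8)&(y>-.2)&(y<.25)
    for a,b in [(.008,.016),(.155,.182),(.186,.2)]:
        m=t&(z>a)&(z<b); q=w[m][:,:2].astype(np.float32)
        if m.sum()>10: print('rack',a,b,m.sum(),np.round(w[m].mean(0),4),np.round(cv2.boxPoints(cv2.minAreaRect(q)),3).tolist())
    m=t&(z>.186)&(z<.2)
    for s in (y>.03,y<.03):
        q=w[m&s]
        if len(q)>5: print('post',len(q),np.round(np.median(q,0),4),np.round(cv2.boxPoints(cv2.minAreaRect(q[:,:2].astype(np.float32))),3).tolist())
    m=t&(z>.14)&(z<.183)&(x<.8)
    q=w[m]; print('rail z pct',np.round(np.percentile(q[:,2],[50,80,95]),4))
```

```text
side
0.015 0.06 2473 [ 0.521 -0.286  0.031] rect [[0.41100001335144043, -0.3529999852180481], [0.6190000176429749, -0.3540000021457672], [0.6200000047683716, -0.17499999701976776], [0.41100001335144043, -0.17399999499320984]] zmax 0.059976180465722395
0.06 0.112 302 [ 0.499 -0.305  0.089] rect [[0.47699999809265137, -0.32899999618530273], [0.5040000081062317, -0.3400000035762787], [0.5379999876022339, -0.2529999911785126], [0.5099999904632568, -0.24199999868869781]] zmax 0.1117964406073817
0.112 0.13 595 [ 0.511 -0.285  0.12 ] rect [[0.47200000286102295, -0.3269999921321869], [0.503000020980835, -0.33899998664855957], [0.5450000166893005, -0.23499999940395355], [0.5139999985694885, -0.22200000286102295]] zmax 0.12998511892007492
0.13 0.2 321 [ 0.499 -0.283  0.161] rect [[0.4880000054836273, -0.2930000126361847], [0.49799999594688416, -0.296999990940094], [0.5120000243186951, -0.2619999945163727], [0.5019999742507935, -0.257999986410141]] zmax 0.18452716364355404
rack 0.008 0.016 3065 [0.6635 0.0042 0.0126] [[0.46700000762939453, -0.18700000643730164], [0.7200000286102295, -0.20900000
[... 2335 characters left out ...]
32568], [0.652999997138977, 0.18000000715255737]]
rack 0.186 0.2 474 [0.6575 0.0348 0.1907] [[0.621999979019165, -0.10400000214576721], [0.6629999876022339, -0.1080000028014183], [0.6919999718666077, 0.16200000047683716], [0.6510000228881836, 0.16599999368190765]]
post 250 [0.6699 0.1518 0.1907] [[0.6489999890327454, 0.1420000046491623], [0.6899999976158142, 0.14000000059604645], [0.6909999847412109, 0.16300000250339508], [0.6499999761581421, 0.16500000655651093]]
post 224 [ 0.644  -0.0963  0.191 ] [[0.6230000257492065, -0.10400000214576721], [0.6629999876022339, -0.1080000028014183], [0.6650000214576721, -0.08799999952316284], [0.625, -0.08399999886751175]]
rail z pct [0.1747 0.1774 0.1807]
```

{"fn": "play_rows", "kwargs": {"commands": [[[-0.05,-0.07,-0.12,0,0,0,0],[-0.15,-0.2,-0.25,0,0,0,0],[-0.28,-0.37,-0.4,0,0,0,0],[-0.4,-0.55,-0.55,0,0,0,0],[-0.53,-0.72,-0.7,0,0,0,0],[-0.63,-0.85,-0.85,0,0,0,0],[-0.7,-0.95,-0.95,0,0,0,0],[-0.74,-1,-1,0,0,0,0]]]}}

```text
time: 1.9
tcp_pos: [0.2451, 0.478, 0.3305]
tcp_rot: [0.481, 3.104, 0.002]
ft_force: [-0.1, 0.0, -0.3]
width: 1.0
finger_force: 0.0
```

{"fn": "play_rows", "kwargs": {"commands": [[[-0.09,-0.12,0,0,0,0,0],[-0.19,-0.25,0,0,0,0,0],[-0.28,-0.38,0,0,0,0,0],[-0.37,-0.5,0,0,0,0,0],[-0.46,-0.62,0,0,0,0,0],[-0.56,-0.75,0,0,0,0,0],[-0.65,-0.88,0,0,0,0,0],[-0.74,-1,0,0,0,0,0]]]}}

```text
time: 2.9
tcp_pos: [0.2935, 0.336, 0.3293]
tcp_rot: [0.48, 3.105, 0.0]
ft_force: [0.2, 0.4, -0.0]
width: 1.002
finger_force: 0.0
```

{"fn": "play_rows", "kwargs": {"commands": [[[-0.09,-0.12,0,0,0,0,0],[-0.19,-0.25,0,0,0,0,0],[-0.28,-0.38,0,0,0,0,0],[-0.37,-0.5,0,0,0,0,0],[-0.46,-0.62,0,0,0,0,0],[-0.56,-0.75,0,0,0,0,0],[-0.65,-0.88,0,0,0,0,0],[-0.74,-1,0,0,0,0,0]]]}}

```text
time: 3.9
tcp_pos: [0.3417, 0.1948, 0.3293]
tcp_rot: [0.48, 3.104, 0.0]
ft_force: [-0.6, -0.2, 0.3]
width: 0.998
finger_force: 0.0
```

{"fn": "play_rows", "kwargs": {"commands": [[[-0.09,-0.12,0,0,0,0,0],[-0.19,-0.25,0,0,0,0,0],[-0.28,-0.38,0,0,0,0,0],[-0.37,-0.5,0,0,0,0,0],[-0.46,-0.62,0,0,0,0,0],[-0.56,-0.75,0,0,0,0,0],[-0.65,-0.88,0,0,0,0,0],[-0.74,-1,0,0,0,0,0]]]}}

```text
time: 4.9
tcp_pos: [0.3899, 0.0536, 0.3293]
tcp_rot: [0.48, 3.104, 0.0]
ft_force: [0.6, 0.5, 0.5]
width: 1.002
finger_force: 0.0
```

{"fn": "play_rows", "kwargs": {"commands": [[[-0.09,-0.12,0,0,0,0,0],[-0.19,-0.25,0,0,0,0,0],[-0.28,-0.38,0,0,0,0,0],[-0.37,-0.5,0,0,0,0,0],[-0.46,-0.62,0,0,0,0,0],[-0.56,-0.75,0,0,0,0,0],[-0.65,-0.88,0,0,0,0,0],[-0.74,-1,0,0,0,0,0]]]}}

```text
time: 5.9
tcp_pos: [0.4385, -0.0876, 0.3293]
tcp_rot: [0.48, 3.105, 0.0]
ft_force: [-0.1, 0.1, 0.3]
width: 0.996
finger_force: 0.0
```

{"fn": "play_rows", "kwargs": {"commands": [[[-0.09,-0.12,0,0,0,0.12,0],[-0.19,-0.25,0,0,0,0.24,0],[-0.28,-0.38,0,0,0,0.36,0],[-0.37,-0.5,0,0,0,0.48,0],[-0.46,-0.62,0,0,0,0.6,0],[-0.56,-0.75,0,0,0,0.72,0],[-0.65,-0.88,0,0,0,0.84,0],[-0.74,-1,0,0,0,0.96,0]]]}}

```text
time: 6.9
tcp_pos: [0.4869, -0.2289, 0.3291]
tcp_rot: [-2.414, -2.01, 0.0]
ft_force: [-0.0, -0.8, -0.1]
width: 1.0
finger_force: 0.0
```

```bash
cat >> h.py <<'E'
def go(pos,yang,Rt=None,unit=True):
    """numbers for tool pointing down at world pos with tool y at angle yang (rad)"""
    o=get_obs();Rc=R.from_rotvec(o["tcp_rot"]).as_matrix()
    y=np.array([np.cos(yang),np.sin(yang),0]);zz=np.array([0,0,-1.]);x=np.cross(y,zz)
    Rg=np.stack([x,y,zz],1)
    d=Rc.T@(np.array(pos)-o["tcp_pos"])/.12; r=R.from_matrix(Rc.T@Rg).as_rotvec()/1.5
    print('t',o["time"],'tcp',np.round(o["tcp_pos"],4),'q',np.round(o["q"],2),'F',np.round(o["ft_force"],1),'M',np.round(o["wrist_torque"],2),'w',round(float(o["width"]),3),round(float(o["finger_force"]),1));print('move',np.round(d,3),np.round(r,3))
E
python3 - <<'E'
from h import *
go([.5015,-.277,.24],-.384)
p=capture("wrist");save(p,"w1.png");w=cloud(p);np.save("w1.npy",w);print(p["xyz"])
w=w.reshape(-1,3);x,y,z=w.T
t=(x>.36)&(x<.62)&(y>-.42)&(y<-.17)
for a,b in [(.06,.112),(.112,.13),(.13,.2)]:
    m=t&(z>a)&(z<b); q=w[m][:,:2].astype(np.float32)
    if m.sum()>10: print(a,b,m.sum(),np.round(w[m].mean(0),3),'rect',np.round(cv2.boxPoints(cv2.minAreaRect(q)),3).tolist(),'zmax',w[m][:,2].max())
E
```

```text
t 6.9 tcp [ 0.4869 -0.2289  0.3291] q [-0.54 -0.17  1.74  0.    1.57 -0.36] F [-0.  -0.8 -0.1] M [ 0.01 -0.03 -0.01] w 1.0 0.0
move [-0.372  0.192  0.742] [-0.    -0.     0.135]
[ 0.50046718 -0.15265432  0.49410883]
0.06 0.112 294 [ 0.507 -0.263  0.088] rect [[0.48100000619888306, -0.32499998807907104], [0.503000020980835, -0.33399999141693115], [0.5429999828338623, -0.2329999953508377], [0.5210000276565552, -0.2240000069141388]] zmax 0.11172424394582259
0.112 0.13 1339 [ 0.515 -0.272  0.12 ] rect [[0.4729999899864197, -0.3230000138282776], [0.5040000081062317, -0.33500000834465027], [0.5440000295639038, -0.2329999953508377], [0.5139999985694885, -0.22100000083446503]] zmax 0.12977758580191057
0.13 0.2 648 [ 0.5   -0.271  0.169] rect [[0.48899999260902405, -0.2879999876022339], [0.49900001287460327, -0.2919999957084656], [0.5109999775886536, -0.26100000739097595], [0.5019999742507935, -0.25699999928474426]] zmax 0.18320290661021393
```

{"fn": "play_rows", "kwargs": {"commands": [[[-0.09,0.05,0.15,0,0,0.03,0],[-0.18,0.09,0.3,0,0,0.06,0],[-0.27,0.14,0.45,0,0,0.1,0],[-0.365,0.185,0.55,0,0,0.13,0],[-0.365,0.185,0.65,0,0,0.13,0],[-0.365,0.185,0.7,0,0,0.13,0],[-0.365,0.185,0.75,0,0,0.13,0],[-0.365,0.185,0.75,0,0,0.13,0]]]}}

```text
time: 7.95
tcp_pos: [0.5009, -0.2743, 0.2391]
tcp_rot: [-2.592, -1.774, 0.0]
ft_force: [0.1, -0.8, -0.1]
width: 1.003
finger_force: 0.0
```

Run:
```python
from h import *
go([.501,-.276,.139],-.378)
```

```text
t 7.95 tcp [ 0.5009 -0.2743  0.2391] q [-0.6  -0.07  1.79  0.    1.41 -0.22] F [ 0.1 -0.8 -0.1] M [ 0.02  0.04 -0.02] w 1.003 0.0
move [-0.013  0.006  0.834] [-0.    -0.     0.005]
```

{"fn": "play_rows", "kwargs": {"commands": [[[0,0,0.15,0,0,0,0],[0,0,0.3,0,0,0,0],[0,0,0.45,0,0,0,0],[0,0,0.6,0,0,0,0.1],[0,0,0.72,0,0,0,0.2],[0,0,0.8,0,0,0,0.3],[0,0,0.83,0,0,0,0.5],[0,0,0.83,0,0,0,0.7]]]}}

```text
time: 8.95
tcp_pos: [0.5011, -0.2748, 0.1398]
tcp_rot: [2.593, 1.773, 0.0]
ft_force: [0.9, -0.7, -0.2]
width: 0.307
finger_force: 0.0
```

{"fn": "play_rows", "kwargs": {"commands": [[[0,0,0,0,0,0,0.76],[0,0,0,0,0,0,0.8],[0,0,0,0,0,0,0.84],[0,0,0,0,0,0,0.88],[0,0,0,0,0,0,1],[0,0,0,0,0,0,1],[0,0,0,0,0,0,1],[0,0,0,0,0,0,1]]]}}

```text
time: 9.95
tcp_pos: [0.5011, -0.2748, 0.14]
tcp_rot: [2.593, 1.773, 0.0]
ft_force: [-0.8, -0.1, 3.4]
width: 0.102
finger_force: 61.2
```

Run:
```python
from h import *
go([.501,-.276,.139],-.378)
```

```text
t 9.95 tcp [ 0.5011 -0.2748  0.14  ] q [-0.6   0.01  1.89 -0.    1.24 -0.22] F [-0.8 -0.1  3.4] M [0.06 0.25 0.04] w 0.102 61.2
move [-0.01   0.003  0.008] [0.    0.    0.005]
```

{"fn": "play_rows", "kwargs": {"commands": [[[0,0,-0.03,0,0,0,1],[0,0,-0.1,0,0,0,1],[0,0,-0.22,0,0,0,1],[0,0,-0.38,0,0,0,1],[0,0,-0.55,0,0,0,1],[0,0,-0.75,0,0,0,1],[0,0,-0.9,0,0,0,1],[0,0,-1,0,0,0,1]]]}}

```text
time: 10.95
tcp_pos: [0.5014, -0.2749, 0.2617]
tcp_rot: [2.591, 1.772, 0.001]
ft_force: [0.7, 0.2, -5.2]
width: 0.103
finger_force: 60.0
```

Run:
```python
from h import *
# refined rack from the top cloud: rail line fit & posts
for n in ["side","top"]:
    w=np.load(n+"1.npy").reshape(-1,3);x,y,z=w.T
    th=-.108;c,s=np.cos(th),np.sin(th)
    dx,dy=x-.6595,y-.026; rx=c*dx+s*dy; ry=-s*dx+c*dy
    m=(abs(ry)<.1)&(abs(rx)<.02)&(z>.15)&(z<.19)
    A=np.c_[ry[m],np.ones(m.sum())]; sl=np.linalg.lstsq(A,rx[m],rcond=None)[0]
    print(n,m.sum(),'slope',sl,'z top',np.round(np.percentile(z[m],[50,90,98]),4),'x pct',np.round(np.percentile(rx[m],[2,50,98]),4))
    for sg in (1,-1):
        q=(abs(rx)<.04)&(sg*ry>.11)&(sg*ry<.15)&(z>.187)&(z<.197)
        print('post',sg,q.sum(),'x',np.round(np.percentile(rx[q],[3,97]),4),'y',np.round(np.percentile(ry[q],[3,97]),4))
    q=(abs(rx)<.09)&(abs(ry)<.17)&(z>.009)&(z<.016);print('base',np.round(np.percentile(rx[q],[2,98]),4),np.round(np.percentile(ry[q],[2,98]),4))
go([.5,-.03,.26],-.108)
```

```text
side 256 slope [-0.00245742 -0.00185526] z top [0.1765 0.1785 0.1794] x pct [-0.0069 -0.002   0.0043]
post 1 110 x [-0.0245  0.013 ] y [0.1146 0.1366]
post -1 157 x [-0.0237  0.0128] y [-0.134  -0.1134]
base [-0.0493  0.0769] [-0.1463  0.1383]
top 665 slope [-0.00309625  0.00090536] z top [0.1748 0.1777 0.1793] x pct [-0.0042  0.0005  0.0072]
post 1 241 x [-0.0212  0.0156] y [0.1166 0.1368]
post -1 219 x [-0.0204  0.0164] y [-0.1323 -0.1137]
base [-0.0461  0.079 ] [-0.1426  0.1414]
t 10.95 tcp [ 0.5014 -0.2749  0.2617] q [-0.6  -0.08  1.77 -0.    1.45 -0.22] F [ 0.7  0.2 -5.2] M [-0.06 -0.19 -0.03] w 0.103 60.0
move [ 1.898 -0.751  0.012] [ 0.001  0.001 -0.175]
```

{"fn": "play_rows", "kwargs": {"commands": [[[0.06,-0.02,0,0,0,0,1],[0.16,-0.06,0,0,0,0,1],[0.29,-0.11,0,0,0,0,1],[0.42,-0.16,0,0,0,0,1],[0.55,-0.21,0,0,0,0,1],[0.68,-0.27,0,0,0,0,1],[0.81,-0.32,0,0,0,0,1],[0.95,-0.37,0,0,0,0,1]]]}}

```text
time: 11.95
tcp_pos: [0.5009, -0.1512, 0.2597]
tcp_rot: [2.593, 1.773, 0.0]
ft_force: [0.1, 1.0, -4.7]
width: 0.095
finger_force: 60.0
```

{"fn": "play_rows", "kwargs": {"commands": [[[0.13,-0.05,0,0,0,-0.02,1],[0.26,-0.1,0,0,0,-0.045,1],[0.39,-0.15,0,0,0,-0.07,1],[0.52,-0.21,0,0,0,-0.1,1],[0.65,-0.26,0,0,0,-0.13,1],[0.78,-0.31,0,0,0,-0.15,1],[0.89,-0.35,0,0,0,-0.17,1],[0.95,-0.37,0,0,0,-0.178,1]]]}}

```text
time: 12.95
tcp_pos: [0.5009, -0.0291, 0.2596]
tcp_rot: [2.332, 2.105, -0.0]
ft_force: [-0.6, -0.1, -5.2]
width: 0.1
finger_force: 60.0
```

Run:
```python
from h import *
RT=np.array([.660,.027]);th=-.105;c,s=np.cos(th),np.sin(th)
M=np.array([[c,-s],[s,c]])
t=RT+M@[-.08,0]
go([t[0],t[1],.26],th)
T=get_obs()["tcp_pos"]
for n in ["wrist","top","side"]:
    p=capture(n);save(p,n+"2.png");w=cloud(p);np.save(n+"2.npy",w)
    x,y,z=w.reshape(-1,3).T
    d=np.stack([x-RT[0],y-RT[1]],1)@M; rx,ry=d.T
    m=(abs(ry)<.1)&(abs(rx)<.02)&(z>.15)&(z<.19)
    if m.sum()>20:
        sl=np.polyfit(ry[m],rx[m],1);print(n,m.sum(),'rail slope',sl,'z',np.round(np.percentile(z[m],[50,90,98]),4))
    for sg in (1,-1):
        q=(abs(rx)<.04)&(sg*ry>.11)&(sg*ry<.15)&(z>.187)&(z<.197)
        if q.sum()>20: print('post',sg,q.sum(),'x',np.round(np.percentile(rx[q],[3,97]),4),'y',np.round(np.percentile(ry[q],[3,97]),4))
    # tray plate & hook, relative to TCP in rack axes
    e=np.stack([x-T[0],y-T[1]],1)@M
    for a,b,nm in [(.15,.215,'plate'),(.232,.245,'hooktop')]:
        q=(abs(e[:,0])<.06)&(abs(e[:,1])<.07)&(z>a)&(z<b)
        if q.sum()>20: 
            pts=e[q]; print(nm,q.sum(),'ex',np.round(np.percentile(pts[:,0],[2,50,98]),4),'ey',np.round(np.percentile(pts[:,1],[2,50,98]),4),'z',np.round(np.percentile(z[q],[5,50,95]),4),'slope',np.polyfit(pts[:,1],pts[:,0],1)[0])
```

```text
t 12.95 tcp [ 0.5009 -0.0291  0.2596] q [-0.16 -0.24  1.91 -0.    1.47 -0.06] F [-0.6 -0.1 -5.2] M [ 0.   -0.12 -0.03] w 0.1 60.0
move [ 0.602  0.604 -0.003] [0.    0.    0.002]
wrist 5457 rail slope [ 0.00107415 -0.0042586 ] z [0.1758 0.1773 0.178 ]
post -1 1392 x [-0.0255  0.0113] y [-0.1307 -0.1124]
plate 64 ex [0.001  0.0027 0.0048] ey [0.0534 0.0542 0.0544] z [0.1529 0.1888 0.2116] slope 1.3018211255615015
hooktop 4221 ex [-0.0018  0.0137  0.0248] ey [-0.015   0.0179  0.0493] z [0.2386 0.2398 0.2409] slope -0.15198891434939663
top 665 rail slope [-0.00072189  0.00050142] z [0.1749 0.1777 0.1794]
post 1 238 x [-0.0212  0.0153] y [0.1157 0.136 ]
post -1 216 x [-0.0214  0.0157] y [-0.1334 -0.1149]
side 254 rail slope [ 0.00072865 -0.00230612] z [0.1767 0.1787 0.18  ]
post 1 111 x [-0.0244  0.0128] y [0.1143 0.1359]
post -1 157 x [-0.0242  0.0121] y [-0.1351 -0.1147]
plate 80 ex [0.0014 0.0038 0.0056] ey [-0.0595 -0.0552  0.0399] z [0.152  0.1834 0.2121] slope -0.05726631377073892
hooktop 307 ex [-0.0063  0.0128  0.0254] ey [-0.0555 -0.0145  0.0346] z [0.2352 0.2401 0.2421] slope 0.057401665713240284
```

{"fn": "play_rows", "kwargs": {"commands": [[[0.04,0.04,0,0,0,0,1],[0.12,0.12,0,0,0,0,1],[0.2,0.2,0,0,0,0,1],[0.3,0.3,0,0,0,0,1],[0.4,0.4,0,0,0,0,1],[0.5,0.52,0,0,0,0,1],[0.57,0.62,0,0,0,0,1],[0.604,0.7,0,0,0,0,1]]]}}

```text
time: 14.1
tcp_pos: [0.5928, 0.0339, 0.2594]
tcp_rot: [-2.333, -2.104, 0.001]
ft_force: [0.3, -0.1, -5.0]
width: 0.098
finger_force: 60.0
```

{"fn": "play_rows", "kwargs": {"commands": [[[0,0.1,0,0,0,0,1],[0,0.2,0,0,0,0,1],[0,0.28,0,0,0,0,1],[0,0.35,0,0,0,0,1],[0,0.4,0,0,0,0,1],[0,0.43,0,0,0,0,1],[0,0.445,0,0,0,0,1],[0,0.445,0,0,0,0,1]]]}}

```text
time: 15.1
tcp_pos: [0.645, 0.0279, 0.2597]
tcp_rot: [-2.334, -2.103, 0.0]
ft_force: [0.3, 0.1, -5.6]
width: 0.1
finger_force: 60.0
```

Run:
```python
from h import *
go([.6451,.0285,.24],-.105)
p=capture("wrist");save(p,"w3.png")
p=capture("side");cv2.imwrite("pics/s3.png",cv2.resize(p["color"][130:330,270:470,::-1],None,fx=3,fy=3,interpolation=cv2.INTER_CUBIC))
```

```text
t 15.1 tcp [0.645  0.0279 0.2597] q [-0.04  0.09  1.6   0.    1.45  0.06] F [ 0.3  0.1 -5.6] M [ 0.05 -0.14  0.03] w 0.1 60.0
move [0.005 0.    0.164] [-0.    -0.     0.001]
```

View pics/w3.png

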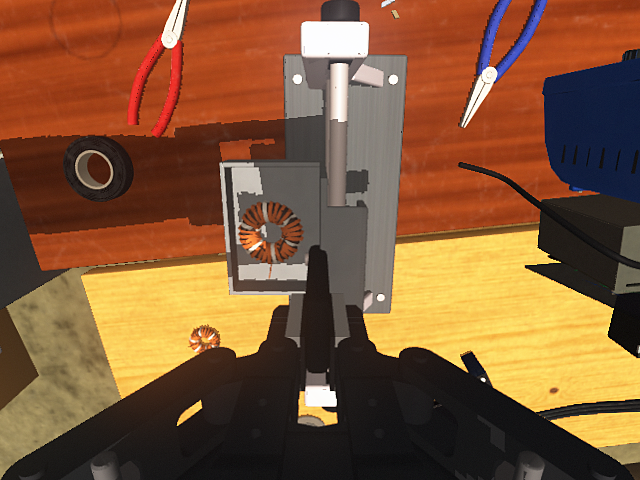

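View pics/s3.png

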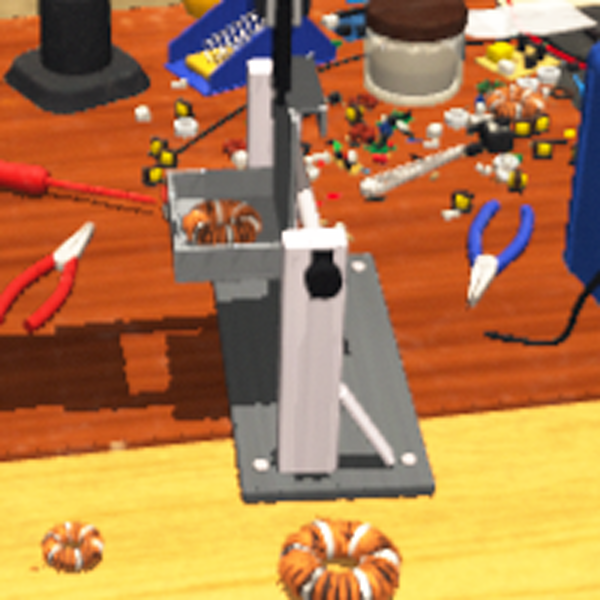

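The wrist view shows the tray level in the grip, the hook (cols 322–368, row 207) above the rail (cols 331–348). The side view shows the tray upright with the choke in it, in front of the rail. Next I measure hook against rail within the one camera.

Run:
```python
from h import *
p=capture("wrist");w=cloud(p);T=get_obs()["tcp_pos"];print(p["xyz"])
th=-.105;c,s=np.cos(th),np.sin(th);M=np.array([[c,-s],[s,c]])
e=(w[...,:2]-T[:2])@M; z=w[...,2]
for r in range(110,200,15):
    m=(z[r]>.155)&(z[r]<.19)&(abs(e[r,:,0])<.05); i=np.where(m)[0]
    if len(i): print('rail row',r,i.min(),i.max(),np.round(e[r,i,0].min()*1e3,1),np.round(e[r,i,0].max()*1e3,1),'ey',np.round(e[r,i,1].mean()*1e3),'zmax',np.round(z[r,i].max(),4),'x at zmax',np.round(e[r,i[np.argmax(z[r,i])],0]*1e3,1))
for r in range(212,285,18):
    m=(z[r]>.23)&(z[r]<.25)&(abs(e[r,:,0])<.06); i=np.where(m)[0]
    if len(i): print('hook row',r,i.min(),i.max(),np.round(e[r,i,0].min()*1e3,1),np.round(e[r,i,0].max()*1e3,1),'ey',np.round(e[r,i,1].mean()*1e3))
m=(z>.23)&(z<.25)&(abs(e[...,0])<.06)&(abs(e[...,1])<.07)
print('tray left ey',np.percentile(e[...,1][m],[99,99.9]))
q=(z>.187)&(z<.197)&(e[...,1]>.08)&(abs(e[...,0])<.05)
print('left post y',np.percentile(e[...,1][q],[1,5,95]),'x',np.percentile(e[...,0][q],[2,98]),q.sum())
```

```text
[0.6525049  0.10501582 0.42470264]
rail row 110 329 347 7.1 18.9 ey 89.0 zmax 0.1779 x at zmax 10.7
rail row 125 329 346 7.2 18.3 ey 80.0 zmax 0.1776 x at zmax 14.8
rail row 140 329 346 7.3 18.7 ey 71.0 zmax 0.1782 x at zmax 11.7
rail row 155 330 346 8.0 18.9 ey 61.0 zmax 0.177 x at zmax 11.9
rail row 170 330 345 8.1 18.4 ey 51.0 zmax 0.1777 x at zmax 14.7
rail row 185 329 345 7.7 18.6 ey 41.0 zmax 0.1775 x at zmax 14.9
hook row 212 320 366 0.9 24.8 ey 36.0
hook row 230 320 366 0.9 25.2 ey 27.0
hook row 248 310 365 -4.5 24.9 ey 16.0
hook row 266 328 364 5.3 25.0 ey 6.0
hook row 284 330 363 6.5 25.0 ey -4.0
tray left ey [0.05219346 0.05421872]
left post y [0.117975   0.11858209 0.13650823] x [-0.00947749  0.0282027 ] 2570
```

{"fn": "play_rows", "kwargs": {"commands": [[[0,0,0.05,0,0,0,1],[0,0,0.11,0,0,0,1],[0,0,0.17,0,0,0,1],[0,0,0.23,0,0,0,1],[0,0,0.28,0,0,0,1],[0,0,0.33,0,0,0,1],[0,0,0.37,0,0,0,1],[0,0,0.4,0,0,0,1]]]}}

```text
time: 16.25
tcp_pos: [0.645, 0.0278, 0.2113]
tcp_rot: [-2.334, -2.103, 0.0]
ft_force: [1.2, -0.7, -5.8]
width: 0.098
finger_force: 60.0
```

Run:
```python
from h import *
go([.6451,.0279,.202],-.105)
```

```text
t 16.25 tcp [0.645  0.0278 0.2113] q [-0.04  0.11  1.66  0.    1.37  0.06] F [ 1.2 -0.7 -5.8] M [-0.   -0.14  0.02] w 0.098 60.0
move [0.    0.    0.078] [-0.    -0.     0.001]
```

{"fn": "play_rows", "kwargs": {"commands": [[[0,0,0.01,0,0,0,1],[0,0,0.02,0,0,0,1],[0,0,0.03,0,0,0,1],[0,0,0.04,0,0,0,1],[0,0,0.05,0,0,0,1],[0,0,0.055,0,0,0,1],[0,0,0.06,0,0,0,1],[0,0,0.06,0,0,0,1]]]}}

```text
time: 17.25
tcp_pos: [0.645, 0.0278, 0.2044]
tcp_rot: [-2.334, -2.103, 0.0]
ft_force: [-0.3, -0.4, -5.6]
width: 0.096
finger_force: 60.0
```

{"fn": "play_rows", "kwargs": {"commands": [[[0,0,0.003,0,0,0,1],[0,0,0.006,0,0,0,1],[0,0,0.009,0,0,0,1],[0,0,0.01,0,0,0,1],[0,0,0.01,0,0,0,1],[0,0,0.01,0,0,0,1],[0,0,0.01,0,0,0,1],[0,0,0.01,0,0,0,1]]]}}

```text
time: 18.25
tcp_pos: [0.6451, 0.0278, 0.2032]
tcp_rot: [2.334, 2.103, 0.0]
ft_force: [-0.3, 0.5, -5.2]
width: 0.102
finger_force: 60.0
```

{"fn": "play_rows", "kwargs": {"commands": [[[0,0,0.003,0,0,0,1],[0,0,0.006,0,0,0,1],[0,0,0.009,0,0,0,1],[0,0,0.01,0,0,0,1],[0,0,0.01,0,0,0,1],[0,0,0.01,0,0,0,1],[0,0,0.01,0,0,0,1],[0,0,0.01,0,0,0,1]]]}}

```text
time: 19.25
tcp_pos: [0.6451, 0.0278, 0.202]
tcp_rot: [2.334, 2.103, 0.0]
ft_force: [0.3, 0.3, -5.8]
width: 0.099
finger_force: 60.0
```

{"fn": "play_rows", "kwargs": {"commands": [[[0,0,0.003,0,0,0,1],[0,0,0.006,0,0,0,1],[0,0,0.009,0,0,0,1],[0,0,0.01,0,0,0,1],[0,0,0.01,0,0,0,1],[0,0,0.01,0,0,0,1],[0,0,0.01,0,0,0,1],[0,0,0.01,0,0,0,1]]]}}

```text
time: 20.25
tcp_pos: [0.6451, 0.0278, 0.2008]
tcp_rot: [2.334, 2.103, 0.0]
ft_force: [-0.2, 0.1, -5.3]
width: 0.104
finger_force: 60.0
```

{"fn": "play_rows", "kwargs": {"commands": [[[0,0,0.003,0,0,0,1],[0,0,0.006,0,0,0,1],[0,0,0.009,0,0,0,1],[0,0,0.01,0,0,0,1],[0,0,0.01,0,0,0,1],[0,0,0.01,0,0,0,1],[0,0,0.01,0,0,0,1],[0,0,0.01,0,0,0,1]]]}}

```text
time: 21.25
tcp_pos: [0.6452, 0.0279, 0.2]
tcp_rot: [2.334, 2.103, 0.0]
ft_force: [-2.6, -0.5, 0.4]
width: 0.101
finger_force: 60.9
```

Run:
```python
from h import *
go([.6451,.0279,.2],-.105)
p=capture("wrist");w=cloud(p);T=get_obs()["tcp_pos"]
th=-.105;c,s=np.cos(th),np.sin(th);M=np.array([[c,-s],[s,c]])
e=(w[...,:2]-T[:2])@M; z=w[...,2]
m=(abs(e[...,0]-.013)<.014)&(e[...,1]>.043)&(e[...,1]<.1)&(z>.14)&(z<.19);print('rail z',np.percentile(z[m],[50,90,98]),np.percentile(e[...,0][m],[2,98]))
m=(abs(e[...,0]-.013)<.01)&(e[...,1]>.022)&(e[...,1]<.036)&(z>.14)&(z<.21);print('hook top z',np.percentile(z[m],[5,50,95]))
```

```text
t 21.25 tcp [0.6452 0.0279 0.2   ] q [-0.04  0.12  1.67  0.    1.35  0.06] F [-2.6 -0.5  0.4] M [-0.    0.28 -0.  ] w 0.101 60.9
move [ 0.    -0.001  0.   ] [ 0.    -0.     0.001]
rail z [0.17556597 0.17713164 0.18040182] [0.00166593 0.01838857]
hook top z [0.17922654 0.18025451 0.18125491]
```

{"fn": "play_rows", "kwargs": {"commands": [[[0,0,-0.003,0,0,0,1],[0.02,0,-0.003,0,0,0,1],[0.06,0,-0.003,0,0,0,1],[0.11,0,-0.003,0,0,0,1],[0.16,0,-0.003,0,0,0,1],[0.21,0,-0.003,0,0,0,1],[0.24,0,-0.003,0,0,0,1],[0.25,0,-0.003,0,0,0,1]]]}}

```text
time: 22.3
tcp_pos: [0.6482, 0.0579, 0.2001]
tcp_rot: [2.333, 2.103, -0.0]
ft_force: [0.9, -2.0, 0.7]
width: 0.097
finger_force: 60.8
```

Run:
```python
from h import *
go([.6451,.0279,.2],-.105)
```

```text
t 22.3 tcp [0.6482 0.0579 0.2001] q [ 0.01  0.13  1.66 -0.    1.35  0.11] F [ 0.9 -2.   0.7] M [-0.59 -0.14 -0.04] w 0.097 60.8
move [-0.252 -0.     0.   ] [0.    0.    0.001]
```

{"fn": "play_rows", "kwargs": {"commands": [[[0.02,0,-0.003,0,0,0,1],[0.06,0,-0.003,0,0,0,1],[0.1,0,-0.003,0,0,0,1],[0.14,0,-0.003,0,0,0,1],[0.18,0,-0.003,0,0,0,1],[0.21,0,-0.003,0,0,0,1],[0.23,0,-0.003,0,0,0,1],[0.235,0,-0.003,0,0,0,1]]]}}

```text
time: 23.3
tcp_pos: [0.651, 0.0859, 0.2002]
tcp_rot: [-2.334, -2.103, 0.0]
ft_force: [-0.0, -1.6, -1.4]
width: 0.102
finger_force: 60.7
```

Run:
```python
from h import *
go([.6451,.0279,.2],-.105)
p=capture("wrist");w=cloud(p);T=get_obs()["tcp_pos"]
th=-.105;c,s=np.cos(th),np.sin(th);M=np.array([[c,-s],[s,c]])
e=(w[...,:2]-T[:2])@M; z=w[...,2]
q=(z>.187)&(z<.197)&(e[...,1]>.045)&(abs(e[...,0])<.05);print('post y',np.percentile(e[...,1][q],[1,3,95]))
m=(e[...,0]>-.01)&(e[...,0]<.0)&(e[...,1]>.02)&(e[...,1]<.07)&(z>.16)&(z<.185);print('tray edge',np.percentile(e[...,1][m],[97,99.5]))
```

```text
t 23.3 tcp [0.651  0.0859 0.2002] q [0.05 0.14 1.64 0.   1.35 0.15] F [-0.  -1.6 -1.4] M [-0.4  -0.12 -0.08] w 0.102 60.7
move [-0.486  0.001  0.002] [-0.     0.     0.001]
post y [0.06023008 0.06077236 0.07856888]Traceback (most recent call last):
  File "<stdin>", line 7, in <module>
    return _quantile_unchecked(
        a, q, axis, out, overwrite_input, method, keepdims, weights)
    return _ureduce(a,
                    func=_quantile_ureduce_func,
    ...<5 lines>...
                    overwrite_input=overwrite_input,
                    method=method)
    r = func(a, **kwargs)
    result = _quantile(arr,
                       quantiles=q,
    ...<2 lines>...
                       out=out,
                       weights=wgt)
    slices_having_nans = np.isnan(arr[-1, ...])
                                  ~~~^^^^^^^^^
IndexError: index -1 is out of bounds for axis 0 with size 0
```

{"fn": "play_rows", "kwargs": {"commands": [[[0.005,0,0,0,0,0,1],[0.01,0,0,0,0,0,1],[0.015,0,0,0,0,0,1],[0.02,0,0,0,0,0,1],[0.025,0,0,0,0,0,1],[0.028,0,0,0,0,0,1],[0.028,0,0,0,0,0,1],[0.028,0,0,0,0,0,1]]]}}

```text
time: 24.35
tcp_pos: [0.6514, 0.0892, 0.2003]
tcp_rot: [-2.334, -2.103, -0.0]
ft_force: [-1.1, -1.4, -1.0]
width: 0.098
finger_force: 60.7
```

{"fn": "play_rows", "kwargs": {"commands": [[[0.003,0,0,0,0,0,1],[0.005,0,0,0,0,0,1],[0.008,0,0,0,0,0,1],[0.008,0,0,0,0,0,1],[0.008,0,0,0,0,0,1],[0.008,0,0,0,0,0,1],[0.008,0,0,0,0,0,1],[0.008,0,0,0,0,0,1]]]}}

```text
time: 25.35
tcp_pos: [0.6516, 0.09, 0.2003]
tcp_rot: [-2.334, -2.103, -0.0]
ft_force: [-0.5, -1.5, -2.3]
width: 0.098
finger_force: 60.6
```

{"fn": "play_rows", "kwargs": {"commands": [[[0.003,0,0,0,0,0,1],[0.005,0,0,0,0,0,1],[0.007,0,0,0,0,0,1],[0.007,0,0,0,0,0,1],[0.007,0,0,0,0,0,1],[0.007,0,0,0,0,0,1],[0.007,0,0,0,0,0,1],[0.007,0,0,0,0,0,1]]]}}

```text
time: 26.35
tcp_pos: [0.6516, 0.0909, 0.2003]
tcp_rot: [-2.334, -2.103, -0.0]
ft_force: [-0.5, -0.6, -2.1]
width: 0.099
finger_force: 60.6
```

{"fn": "play_rows", "kwargs": {"commands": [[[0.003,0,0,0,0,0,1],[0.005,0,0,0,0,0,1],[0.006,0,0,0,0,0,1],[0.006,0,0,0,0,0,1],[0.006,0,0,0,0,0,1],[0.006,0,0,0,0,0,1],[0.006,0,0,0,0,0,1],[0.006,0,0,0,0,0,1]]]}}

```text
time: 27.35
tcp_pos: [0.6517, 0.0916, 0.2003]
tcp_rot: [-2.334, -2.103, 0.0]
ft_force: [-0.8, -0.9, -1.6]
width: 0.104
finger_force: 60.6
```

{"fn": "play_rows", "kwargs": {"commands": [[[0.002,0,0,0,0,0,1],[0.004,0,0,0,0,0,1],[0.006,0,0,0,0,0,1],[0.006,0,0,0,0,0,1],[0.006,0,0,0,0,0,1],[0.006,0,0,0,0,0,1],[0.006,0,0,0,0,0,1],[0.006,0,0,0,0,0,1]]]}}

```text
time: 28.35
tcp_pos: [0.6518, 0.0918, 0.2005]
tcp_rot: [2.334, 2.102, -0.001]
ft_force: [-0.9, -5.1, -0.4]
width: 0.102
finger_force: 60.7
```

Run:
```python
from h import *
go([.6451,.0279,.2],-.105)
p=capture("wrist");cv2.imwrite("pics/w4.png",cv2.resize(p["color"][100:340,160:480,::-1],None,fx=2.5,fy=2.5,interpolation=cv2.INTER_CUBIC))
```

```text
t 28.35 tcp [0.6518 0.0918 0.2005] q [ 0.06  0.15  1.64 -0.    1.36  0.16] F [-0.9 -5.1 -0.4] M [-0.97  0.02  0.05] w 0.102 60.7
move [-0.535 -0.     0.004] [0.    0.001 0.001]
```

View pics/w4.png

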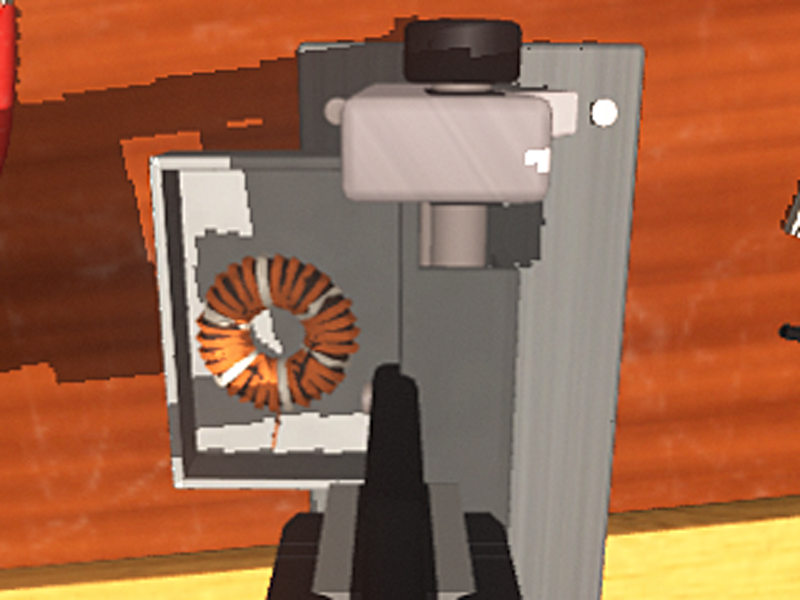

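The tray's left wall now meets the post (Fy jumped to about -5 N), with the choke inside and the hook over the rail. Next I ease it back against the lower bar.

{"fn": "play_rows", "kwargs": {"commands": [[[0,0.002,0,0,0,0,1],[0,0.004,0,0,0,0,1],[0,0.006,0,0,0,0,1],[0,0.007,0,0,0,0,1],[0,0.007,0,0,0,0,1],[0,0.007,0,0,0,0,1],[0,0.007,0,0,0,0,1],[0,0.007,0,0,0,0,1]]]}}

```text
time: 29.4
tcp_pos: [0.6521, 0.0917, 0.2004]
tcp_rot: [-2.334, -2.103, 0.003]
ft_force: [-2.7, -5.1, 0.7]
width: 0.097
finger_force: 60.8
```

{"fn": "play_rows", "kwargs": {"commands": [[[0,0.002,0,0,0,0,1],[0,0.004,0,0,0,0,1],[0,0.006,0,0,0,0,1],[0,0.006,0,0,0,0,1],[0,0.006,0,0,0,0,1],[0,0.006,0,0,0,0,1],[0,0.006,0,0,0,0,1],[0,0.006,0,0,0,0,1]]]}}

```text
time: 30.4
tcp_pos: [0.6524, 0.0917, 0.2004]
tcp_rot: [-2.333, -2.103, 0.004]
ft_force: [-3.1, -6.2, 0.8]
width: 0.101
finger_force: 60.9
```

Run:
```python
from h import *
go([.6517,.0916,.2],-.105)
```

```text
t 30.4 tcp [0.6524 0.0917 0.2004] q [ 0.06  0.15  1.64 -0.    1.36  0.16] F [-3.1 -6.2  0.8] M [-0.92  0.65  0.12] w 0.101 60.9
move [-0.001 -0.006  0.003] [-0.002  0.001  0.001]
```

{"fn": "play_rows", "kwargs": {"commands": [[[-0.001,0,0,0,0,0,1],[-0.002,-0.001,0,0,0,0,1],[-0.002,-0.002,0,0,0,0,1],[-0.002,-0.002,0,0,0,0,1],[-0.002,-0.002,0,0,0,0,1],[-0.002,-0.002,0,0,0,0,1],[-0.002,-0.002,0,0,0,0,1],[-0.002,-0.002,0,0,0,0,1]]]}}

```text
time: 31.4
tcp_pos: [0.6524, 0.0917, 0.2004]
tcp_rot: [-2.333, -2.103, 0.003]
ft_force: [-3.8, -4.3, 0.4]
width: 0.101
finger_force: 60.8
```

Run:
```python
from h import *
go([.6517,.0916,.2],-.105)
```

```text
t 31.4 tcp [0.6524 0.0917 0.2004] q [ 0.06  0.15  1.64 -0.    1.36  0.16] F [-3.8 -4.3  0.4] M [-0.84  0.5   0.09] w 0.101 60.8
move [-0.001 -0.005  0.003] [-0.001  0.001  0.001]
```

{"fn": "play_rows", "kwargs": {"commands": [[[0,0,0,0,0,0,0.92],[0,0,0,0,0,0,0.9],[0,0,0,0,0,0,0.88],[0,0,0,0,0,0,0.86],[0,0,0,0,0,0,0.84],[0,0,0,0,0,0,0.82],[0,0,0,0,0,0,0.8],[0,0,0,0,0,0,0.77]]]}}

```text
time: 32.4
tcp_pos: [0.6532, 0.092, 0.2005]
tcp_rot: [2.334, 2.103, 0.001]
ft_force: [-0.2, 0.2, 0.6]
width: 0.232
finger_force: 0.0
```

Run:
```python
from h import *
go([.6517,.0916,.2],-.105)
p=capture("side");cv2.imwrite("pics/s5.png",cv2.resize(p["color"][130:330,270:470,::-1],None,fx=3,fy=3,interpolation=cv2.INTER_CUBIC))
```

```text
t 32.4 tcp [0.6532 0.092  0.2005] q [0.06 0.15 1.64 0.   1.36 0.16] F [-0.2  0.2  0.6] M [-0.01 -0.05 -0.  ] w 0.232 0.0
move [-0.005 -0.012  0.004] [ 0.    -0.     0.001]
```

View pics/s5.png

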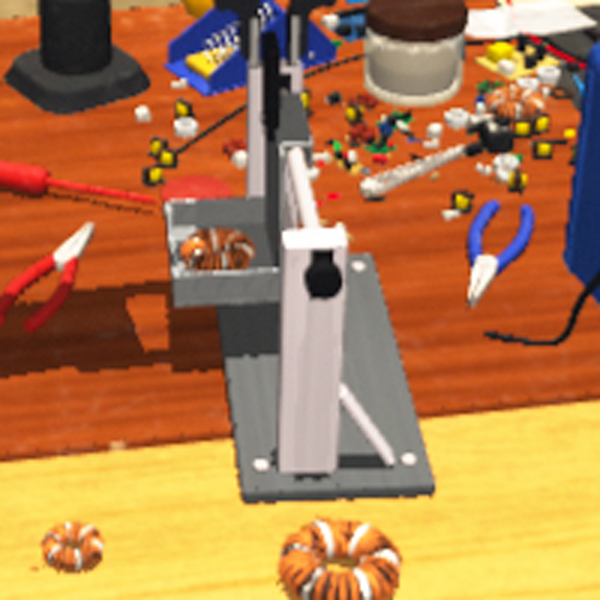

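The side view shows the tray hanging on the rail against the far post with fingers open (about 255 and 295) either side of the tab at (270,80), and no force on the wrist. I withdraw straight up.

{"fn": "play_rows", "kwargs": {"commands": [[[0,0,0,0,0,0,0.7],[0,0,0,0,0,0,0.6],[0,0,0,0,0,0,0.5],[0,0,0,0,0,0,0.5],[0,0,-0.03,0,0,0,0.5],[0,0,-0.1,0,0,0,0.5],[0,0,-0.2,0,0,0,0.5],[0,0,-0.3,0,0,0,0.5]]]}}

```text
time: 33.45
tcp_pos: [0.6534, 0.0919, 0.2378]
tcp_rot: [2.333, 2.103, 0.001]
ft_force: [0.7, 0.7, 0.3]
width: 0.503
finger_force: 0.0
```

{"fn": "play_rows", "kwargs": {"commands": [[[0,0,-0.1,0,0,0,0.5],[0,0,-0.2,0,0,0,0.5],[0,0,-0.3,0,0,0,0.5],[0,0,-0.45,0,0,0,0.5],[0,0,-0.6,0,0,0,0.5],[0,0,-0.75,0,0,0,0.5],[0,0,-0.85,0,0,0,0.5],[0,0,-0.85,0,0,0,0.5]]]}}

```text
time: 34.45
tcp_pos: [0.6536, 0.092, 0.3401]
tcp_rot: [2.333, 2.102, 0.003]
ft_force: [0.3, -0.4, 0.1]
width: 0.499
finger_force: 0.0
```

Run:
```python
from h import *
go([.6517,.0916,.2],-.105)
p=capture("wrist");save(p,"w6.png");w=cloud(p)
RT=np.array([.659,.027]);th=-.105;c,s=np.cos(th),np.sin(th);M=np.array([[c,-s],[s,c]])
e=(w[...,:2]-RT)@M; z=w[...,2]
for nm,a,b,x0,x1 in [('tab',.2,.25,-.04,.01),('hooktop',.172,.188,-.02,.02),('tray rim',.07,.1,-.1,-.055),('rail/post',.187,.197,-.03,.03)]:
    m=(z>a)&(z<b)&(e[...,0]>x0)&(e[...,0]<x1)&(abs(e[...,1]-.07)<.08)
    if m.sum()>20: print(nm,m.sum(),np.round(np.percentile(e[...,0][m],[2,50,98])*1e3,1),np.round(np.percentile(e[...,1][m],[1,99])*1e3,1),np.round(np.percentile(z[m],[5,50,98])*1e3,1),'yaw slope',np.round(np.polyfit(e[...,1][m],e[...,0][m],1)[0],3))
```

```text
t 34.45 tcp [0.6536 0.092  0.3401] q [0.06 0.1  1.46 0.   1.58 0.16] F [ 0.3 -0.4  0.1] M [ 0.03 -0.   -0.01] w 0.499 0.0
move [-0.005 -0.018  1.167] [ 0.002 -0.     0.001]
tab 665 [-18.8 -14.2  -9.5] [47.4 79.9] [211.7 240.5 242.3] yaw slope 0.001
hooktop 3142 [-12.6  -0.2  11.5] [ -6.9 149.1] [174.4 180.2 183.1] yaw slope -0.014
tray rim 1358 [-87.1 -72.6 -55.6] [  8.7 117.1] [72.7 82.3 87.8] yaw slope -0.025
rail/post 1140 [-23.5  -5.1  13.4] [ 79.7 137.7] [189.6 192.1 193.9] yaw slope 0.112
```

View pics/w6.png

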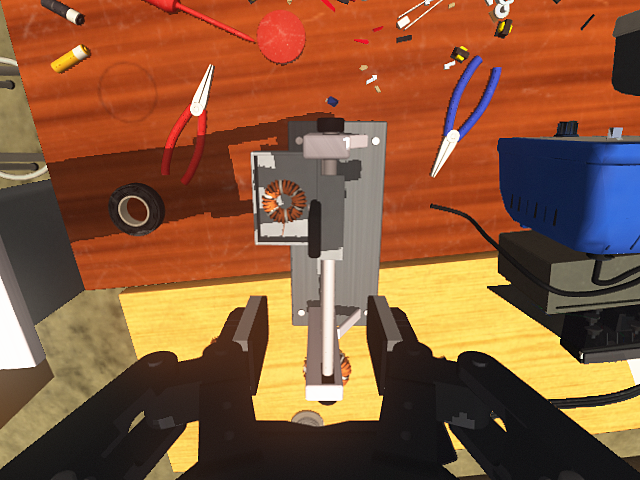

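The wrist view shows the tray hanging level at (285,200), choke inside, its side at the left post (335,145). The gripper is clear and the bystanders are undisturbed.

```bash
python3 -c "
from workcell import *
print(sign_off())"
```

```text
the job is handed in; nothing more can be done
None
```

The tray, with the choke in it, hangs on the upper rail with its back on the lower bar and its side at the left post. I let go gently, backed the gripper clear and handed the job in at about 34 s. The readings I took showed no push on the rack above about 7 N, and I judged the post contact by the force rise and the slide distance, because the camera could not see the gap itself.

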